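# Start the dust extractor from the bench

## Task

Start the bench's dust extractor: with the fingertips, gently push the isolator's toggle all the way over from the red dot to the green dot, and only then press the green button fully down, gently, and let it spring back up. Do not press the red, yellow or blue buttons, do not lift, drag or tip any of the button stations, and leave the screwdriver, pipe offcut, jar and mug where they are.

Things in the scene. Friction and masses are not known exactly. Their poses are not given: they have to be found in the camera images.
- green_station: Loose grey push-button station with a green cap (the start button to press): a square box 76 x 76 mm, 50 mm high, 0.6 kg, standing on the bench on a rubber foot. Origin at the centre of its underside, z up. All four stations are alike but for the cap's colour.
- green_top (a point): Centre of the top face of the green cap, a round button 34 mm across that stands 14 mm proud of its station (64 mm above the bench when up); it moves down with the cap.
- green_button (a joint): How far the green button is pressed straight down, in m: 0 up, 0.008 at the bottom stop. A spring returns it: 1.2 N to start it moving, 6 N at the stop. It counts as pressed from 5 mm.
- red_station: Loose grey push-button station with a red cap (to be left alone): a square box 76 x 76 mm, 50 mm high, 0.6 kg, standing on the bench on a rubber foot. Origin at the centre of its underside, z up. All four stations are alike but for the cap's colour.
- red_top (a point): Centre of the top face of the red cap, a round button 34 mm across that stands 14 mm proud of its station (64 mm above the bench when up); it moves down with the cap.
- red_button (a joint): How far the red button is pressed straight down, in m: 0 up, 0.008 at the bottom stop. A spring returns it: 1.2 N to start it moving, 6 N at the stop. It counts as pressed from 5 mm.
- yellow_station: Loose grey push-button station with a yellow cap (to be left alone): a square box 76 x 76 mm, 50 mm high, 0.6 kg, standing on the bench on a rubber foot. Origin at the centre of its underside, z up. All four stations are alike but for the cap's colour.
- yellow_top (a point): Centre of the top face of the yellow cap, a round button 34 mm across that stands 14 mm proud of its station (64 mm above the bench when up); it moves down with the cap.
- yellow_button (a joint): How far the yellow button is pressed straight down, in m: 0 up, 0.008 at the bottom stop. A spring returns it: 1.2 N to start it moving, 6 N at the stop. It counts as pressed from 5 mm.
- blue_station: Loose grey push-button station with a blue cap (to be left alone): a square box 76 x 76 mm, 50 mm high, 0.6 kg, standing on the bench on a rubber foot. Origin at the centre of its underside, z up. All four stations are alike but for the cap's colour.
- blue_top (a point): Centre of the top face of the blue cap, a round button 34 mm across that stands 14 mm proud of its station (64 mm above the bench when up); it moves down with the cap.
- blue_button (a joint): How far the blue button is pressed straight down, in m: 0 up, 0.008 at the bottom stop. A spring returns it: 1.2 N to start it moving, 6 N at the stop. It counts as pressed from 5 mm.
- isolator: Isolator switch, a grey box fixed to the bench, 130 mm (its x) x 90 mm (its y) x 45 mm high, with a toggle hinged at the middle of its top. Origin at the centre of its underside; x points from the red dot (off, at x = -50 mm) to the green dot (on, at x = +50 mm), both 20 mm across on the top face; z up. The toggle swings in the x-z plane about an axis along y, 45 mm above the origin.
- toggle_knob (a point): Centre of the black ball knob, 24 mm across, at the end of the toggle: 75 mm from the hinge on a 10 mm steel stem, so it is 111 mm above the bench at both ends of its swing and 120 mm in the middle. In the isolator's frame it goes from x = -36 mm (off) to x = +36 mm (on).
- toggle (a joint): Angle of the toggle in rad: 0 fully off (leaning 0.5 rad from upright towards the red dot), 1.0 fully on at its stop (leaning 0.5 rad towards the green dot). About 1.5 N at the knob moves it; it stays where it is left.
- screwdriver: Loose screwdriver with a red handle 26 mm thick, 200 mm long, lying on the bench, a bystander. Origin at the middle of its length, on its underside; handle towards its -x.
- offcut: Loose short offcut of steel pipe standing on end, 34 mm across, 60 mm high, a bystander. Origin at the centre of its underside.
- paste_jar: Loose jar of jointing paste with a red lid, 60 mm across, 70 mm high, a bystander. Origin at the centre of its underside.
- mug: Loose blue mug, 80 mm across, 90 mm high, a bystander. Origin at the centre of its underside.
Mind the look-alikes: they are no part of the job. What is shaped like the green_station but turquoise is not meant.

How it is judged:
On the way, in this order (a step that is already met when the one before it is completed fails the run):
1. the toggle is pushed over to on (value of joint toggle above 0.85 rad), for 0.1 s.
2. the green button is pressed (value of joint toggle above 0.85 rad and value of joint green_button above 0.005 m), for 0.05 s.
At the end, for the whole second after the job is handed in: The toggle stands at on (0.85 rad or more), all four buttons are up (within 1.5 mm), and the stations and the bystanders stand at rest within 20 mm of where they began, the stations upright (within 0.1 rad) (value of joint toggle above 0.85 rad and value of joint each of green_button, red_button, yellow_button, blue_button below 0.0015 m and distance of each of green_station, red_station, yellow_station, blue_station, screwdriver, offcut, paste_jar, mug from where it was at the start of the episode below 0.02 m and angle between each of green_station, red_station, yellow_station, blue_station's own z axis and vertical below 0.1 rad and linear speed of each of green_station, red_station, yellow_station, blue_station below 0.02 m/s); the robot touches nothing.
It fails at once if the green button is pressed (over 2.5 mm) while the toggle is not yet on (below 0.85 rad) (not (value of joint toggle above 0.85 rad) and value of joint green_button above 0.0025 m).
It fails at once if the red, yellow or blue button is pressed (over 2.5 mm) (value of joint any of red_button, yellow_button, blue_button above 0.0025 m).
It fails at once if a button station is lifted (over 10 mm), dragged (over 20 mm) or tipped (over 0.2 rad) (height (world z) of any of green_station, red_station, yellow_station, blue_station above 0.01 m or distance of any of green_station, red_station, yellow_station, blue_station from where it was at the start of the episode above 0.02 m or angle between any of green_station, red_station, yellow_station, blue_station's own z axis and vertical above 0.2 rad).
It fails at once if the green station or the isolator is pushed with more than 30 N (contact force between any of the arm, the fingers and green_station above 30 N or contact force between any of the arm, the fingers and isolator above 30 N).
It fails at once if the screwdriver, offcut, jar or mug is moved more than 20 mm (distance of any of screwdriver, offcut, paste_jar, mug from where it was at the start of the episode above 0.02 m).
It also fails if it takes over 35 s, if anything falls off the work surface, if the arm or the gripper's body presses on something with over 40 N, if the wrist force passes 120 N, or if a joint passes its speed limit or range.

## Robot

A 6-joint arm with a two-finger parallel gripper is mounted at the origin on the work surface. World frame = base frame: x ahead of the robot, y to its left, z up, the work surface at z = 0. Lengths are in m, angles in rad, forces in N, time in s.
With the tool pointing down it reaches from about 0.35 to 0.775 m from the base axis. Payload 5.5 kg.
Tool frame: the origin (TCP) lies at the very end of the fingers, on their centre line; the grasp point (between the pads) lies 19 mm behind it; z points along the fingers, y is the line along which they close (so a half turn about z gives the same grasp; the last joint's range is limited). The gripper opens to 85 mm and grips with 20 to 120 N. Pads are 22 mm wide; open, the fingers measure 114 mm over their backs; the gripper's body (76 mm by 85 mm) begins 54 mm behind the grasp point. The pads swing forward as they close: fully open they stand 13 mm farther back than shut.
Start: joints at [-1.312, 0.313, 0.046, 1.304, 0, 1.431], TCP at [0.223, -0.53, 0.231] pointing down, gripper open.
Joint ranges: [-2.76, 2.76], [-0.86, 1.69], [-1.03, 1.26], [-2.2, 2.34], [-1.47, 1.5], [-3.14, 3.14]. Speed limits (rad/s): [2.57, 2.57, 3.14, 3.14, 3.14, 3.14].

## Interface

Orientations are given as a unit quaternion [w, x, y, z].
In Python, from workcell import env gives the robot as it stands. The module is installed in compiled form; this text tells all that it offers.
- The arm moves only by the tool jog_arm, never from a script. Its arguments are lists of equal length, an entry for each row: "gripper": the opening, from 0 (shut) to 1 (fully open); "offset": the shift along the world's x, y, z in cm, a list of three; "twist": the turn about the world's z in degrees. In form: {"gripper": [gripper, ...], "offset": [[dx, dy, dz], ...], "twist": [twist, ...]}. A call has exactly 8 rows; each row is the pose to reach, as a shift and turn from the pose commanded when the call began; what a row does not reach only later rows make up. A row lasts 1/8 s, in which the tool goes at most 62.5 mm and 10.7 degrees, less where a joint would pass 70% of its speed; a pose out of reach is approached as far as the arm can. A call with a gripper value outside its range is refused whole. The fingers move at their own pace and stop on an object; "squeeze" is the grip in N (left out, the last holds). Time passes only in rows, so rows that repeat a pose let the fingers close, or fill a call up. It gives the time, the measured TCP pose, the force, the opening and the grip force at its end, in the units of the state.
- env.get_state(): the state, without advancing time (a new reading comes with each control period).
- env.read_camera(name): name is "side" or "top"; returns a dict with "image" (420x560x3 uint8, red, green, blue), "z_map" (420x560 float32, m along the optical axis (not along the pixel's ray), 0 where there is no reading), "fovy" (degrees; the focal length in pixels is half the picture's height over the tangent of half this angle, whatever the lens; pixels are square), "cx", "cy" (the principal point, pixels), "cam_to_world" (4x4, takes a point from camera to world coordinates). Camera axes: x right, y up, looking along -z (the intrinsics and any distortion apply to the point x, -y, -z); pixel columns grow to the right and rows downward; lengths in m; the calibration is good to about 2 mm. A picture is of the moment at which its call begins.
- env.hand_in(): hands the job in; it is judged then, once.
The state is a dict: "clock": time; "joint_pos": joint angles; "qvel": joint speeds; "tau": joint torques, N m; "tcp_pos": TCP position; "orientation": TCP orientation; "wrist_force": force on the tool from outside, world axes, zero at the start; "ft_torque": the same for the moment, N m; "finger_gap": finger opening in m; "grip_force": force on a finger pad.
Only numpy, scipy, OpenCV 4.12 (cv2) and the standard library are available. Lean on these libraries where they do the work, as an engineer would, in place of code of your own. Each camera call takes 0.05 s, during which the arm holds its last target. There are 200 camera calls.

## Working session

There is one attempt and no reset: what is moved stays moved. The work goes in short steps, Python scripts to look and compute and a tool call to move; the robot and the scene stay as the last step left them, time stands still between calls to the robot, and variables do not carry over. Pictures are saved under pics/ and viewed, at most 10 in all, crops included, and the job is handed in when it is done.

Besides the shell and the picture viewer there is one more tool, called as a command line: name --pt "numbers of a row" for each row, then --argument value for the rest. jog_arm: Moves the arm, as the interface text tells. Its arguments: {"type":"object","properties":{"gripper":{"type":"array"},"offset":{"type":"array"},"twist":{"type":"array"},"squeeze":{"type":"number"}},"required":["gripper","offset","twist"]}

```bash
mkdir -p pics; cat > h.py <<'E'
import numpy as np, cv2
from workcell import env
def cam(n):
    c=env.read_camera(n); im=c["image"]; z=c["z_map"]; h,w=z.shape
    f=h/2/np.tan(np.radians(c["fovy"])/2); v,u=np.mgrid[:h,:w]
    P=np.stack([(u-c["cx"])/f*z,-(v-c["cy"])/f*z,-z,np.ones_like(z)],-1)@np.array(c["cam_to_world"]).T
    P=P[...,:3]; P[z==0]=np.nan
    return im,P,c
E
python3 - <<'E'
from h import *
for n in("top","side"):
    im,P,c=cam(n); cv2.imwrite(f"pics/{n}0.png",im[...,::-1]); np.savez(f"{n}0.npz",im=im,P=P)
    print(n,{k:v for k,v in c.items() if k not in("image","z_map")})
print(env.get_state())
E
```

```text
top {'fovy': 55.002902954621106, 'cx': 275.1288350787727, 'cy': 202.75025289333217, 'cam_to_world': array([[ 0.02024146,  0.99422998, -0.10534242,  0.46960198],
       [-0.9997711 ,  0.02085875,  0.00476131, -0.02232416],
       [ 0.00693115,  0.10522193,  0.99442461,  1.07356872],
       [ 0.        ,  0.        ,  0.        ,  1.        ]])}
side {'fovy': 53.892166242265574, 'cx': 279.20117646099425, 'cy': 209.56563057844454, 'cam_to_world': array([[ 0.9935653 ,  0.08548564, -0.074298  ,  0.49320569],
       [-0.11324522,  0.73895968, -0.66416422, -0.65854337],
       [-0.00187328,  0.66830442,  0.74388554,  0.84401949],
       [ 0.        ,  0.        ,  0.        ,  1.        ]])}
{'clock': 0.1, 'joint_pos': array([-1.31160528e+00,  3.13946510e-01,  4.51134410e-02,  1.30360889e+00,
       -1.08648124e-06,  1.43118439e+00]), 'qvel': array([-0.00072035, -0.00143421,  0.00246248,  0.0013341 ,  0.00076145,
       -0.00118314]), 'tau': array([ 2.58592714e-03, -4.81723881e+01,  2.99244922e+01,  1.26540090e-02,
       -9.64252285e-05, -2.41386431e-06]), 'tcp_pos': array([ 0.22314978, -0.52944619,  0.23049451]), 'orientation': array([-8.21314034e-04,  9.80184975e-01,  1.98082655e-01, -4.97088118e-05]), 'wrist_force': array([-0.92738788, -0.35951377, -0.16254933]), 'ft_torque': array([-0.00724906,  0.01080224,  0.05568022]), 'grip_force': 0.0, 'finger_gap': 0.08525538550441934}
```

View pics/top0.png

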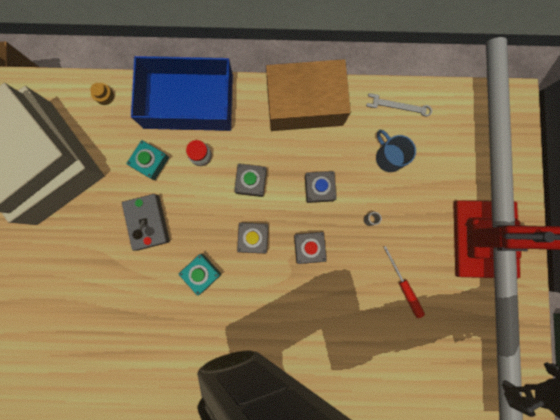

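View pics/side0.png

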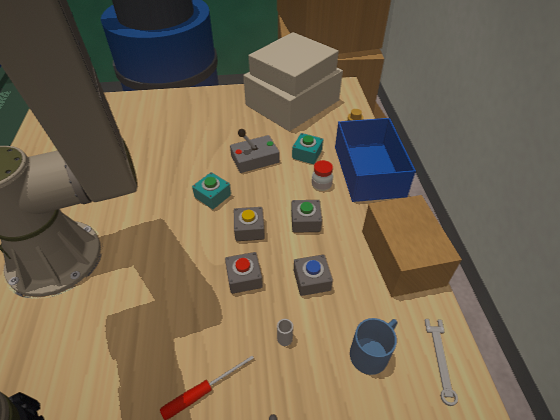

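The top view shows three green-capped stations: turquoise ones at (145,158) and (198,274), and a grey one at (250,179). By the description, the grey one is the target. The isolator is at (146,222), with its red dot at (148,240), green dot at (139,203) and the knob near (138,234). The side view agrees: grey/green at (306,208), knob at (242,132). A grey pipe near (500,150) needs its height checked.

```bash
python3 - <<'E'
from h import *
for n,pts in (("top",dict(green=(250,179),yellow=(252,238),blue=(321,186),red=(311,247),tq1=(145,158),tq2=(198,274),reddot=(148,240),greendot=(139,203),knob=(138,234),jar=(198,150),mug=(398,150),pipe1=(498,60),pipe2=(505,200),pipe3=(505,330),vise=(470,240),offcut=(372,218),arm=(240,370),arm2=(290,400),boxes=(40,160))),("side",dict(green=(306,208),reddot=(239,153),greendot=(270,144),knob=(242,132),tq1=(307,141)))):
    d=np.load(n+"0.npz");P=d["P"]
    for k,(u,v) in pts.items(): print(n,k,np.round(np.nanmedian(P[v-2:v+3,u-2:u+3].reshape(-1,3),0),3))
    im=d["im"]
    m=((P[...,2]>0.09)&(P[...,2]<.14)&(im.max(-1)<70))
    if n=="top": m[:, :100]=0;m[:,190:]=0;m[:180]=0;m[260:]=0
    else: m[:,:225]=0;m[:,262:]=0;m[:120]=0;m[145:]=0
    Q=P[m]; print("knob",len(Q),Q.min(0),Q.max(0),np.median(Q,0))
    if n=="top":
        hsv=cv2.cvtColor(im,cv2.COLOR_RGB2HSV)
        g=(hsv[...,0]>45)&(hsv[...,0]<80)&(hsv[...,1]>120)&(P[...,2]>.055)&(P[...,2]<.075); g[:,:225]=0;g[:,280:]=0
        print("green",g.sum(),P[g].mean(0))
        H=P[...,2]; i=(H>.04)&(H<.05);i[:,:110]=0;i[:,175:]=0;i[:190]=0;i[255:]=0
        r=cv2.minAreaRect(P[i][:,:2].astype(np.float32)); print(r)
    cv2.imwrite("pics/crop_%s.png"%n,cv2.resize(im[140:290,110:270] if n=="top" else im[115:235,190:330],None,fx=4,fy=4,interpolation=2)[...,::-1])
E
```

```text
top green [0.636 0.038 0.063]
top yellow [0.487 0.029 0.063]
top blue [ 0.622 -0.142  0.064]
top red [ 0.468 -0.119  0.063]
top tq1 [0.684 0.306 0.062]
top tq2 [0.396 0.16  0.063]
top reddot [0.477 0.293 0.045]
top greendot [0.571 0.321 0.045]
top knob [0.49  0.294 0.12 ]
top jar [0.707 0.172 0.068]
top mug [ 0.734 -0.357  0.004]
top pipe1 [ 0.939 -0.574  0.118]
top pipe2 [ 0.589 -0.576  0.12 ]
top pipe3 [ 0.285 -0.567  0.115]
top vise [ 0.493 -0.523  0.052]
top offcut [ 0.548 -0.287 -0.002]
top arm [0.247 0.031 0.326]
top arm2 [ 0.268 -0.05   0.52 ]
top boxes [0.648 0.499 0.188]
knob 82 [0.4804998  0.28613643 0.09043116] [0.5028244  0.30754734 0.12347929] [0.4902501  0.29622176 0.11748461]
green 105 [0.63849377 0.03869895 0.06244021]
((0.5244710445404053, 0.30717283487319946), (0.1295093148946762, 0.08994267135858536), 15.355648040771484)
side green [0.64  0.036 0.064]
side reddot [0.48  0.292 0.046]
side greendot [0.575 0.321 0.047]
side knob [0.494 0.295 0.119]
side tq1 [0.685 0.302 0.063]
knob 46 [0.48265809 0.28799597 0.09992709] [0.50011051 0.30470061 0.12625879] [0.49177764 0.29485369 0.11698266]
```

View pics/crop_top.png

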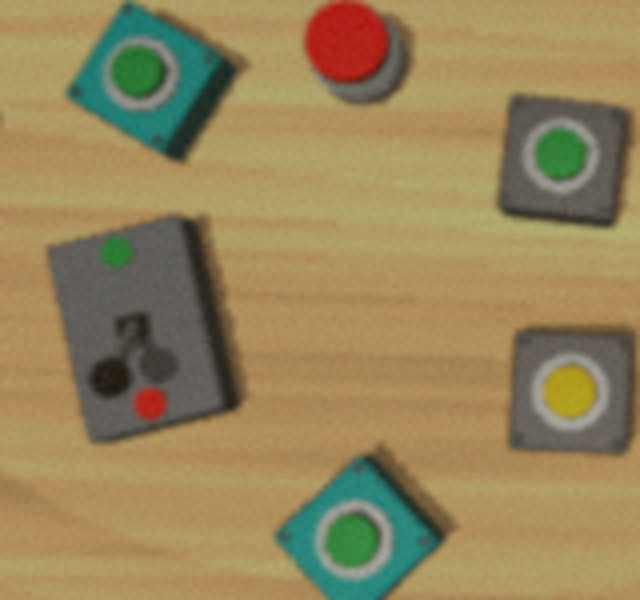

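The crop confirms the grey box with the green cap; the other two are turquoise. It also shows the toggle leaning to the red dot. Estimates: green cap at (0.638, 0.038); isolator centre at (0.5245, 0.307), on-direction 16°.

I'll shut the fingers and approach from behind the knob via (0.45, -0.10).

jog_arm --gripper '[0, 0, 0, 0, 0, 0, 0, 0]' --pt "3 5 0" --pt "6 11 0" --pt "9 17 0" --pt "12 23 0" --pt "15 29 0" --pt "18 35 0" --pt "21 40 0" --pt "22.7 43 0" --twist '[-1, -2, -3, -4, -5, -6, -7, -7]'

```text
clock: 1.1
tcp_pos: [0.4508, -0.0977, 0.2312]
orientation: [0.0, 0.99, 0.138, 0.0]
wrist_force: [0.7, -0.5, 0.4]
finger_gap: -0.0002
grip_force: 0.0
```

jog_arm --gripper '[0, 0, 0, 0, 0, 0, 0, 0]' --pt "0 6 0" --pt "0 12 0" --pt "0 18 0" --pt "0 24 0" --pt "-0.3 30 0" --pt "-0.5 35 0" --pt "-0.7 38.4 0" --pt "-0.7 38.4 0" --twist '[0, 0, 0, 0, 0, 0, 0, 0]'

```text
clock: 2.1
tcp_pos: [0.4554, 0.2493, 0.2309]
orientation: [-0.014, 0.986, 0.164, -0.003]
wrist_force: [1.0, 0.3, 1.3]
finger_gap: 0.0001
grip_force: 0.0
```

jog_arm --gripper '[0, 0, 0, 0, 0, 0, 0, 0]' --pt "0 0 0" --pt "0 0 -1" --pt "0 0 -2" --pt "0 0 -3" --pt "0 0 -3" --pt "0 0 -3" --pt "0 0 -3" --pt "0 0 -3" --twist '[0, 0, 0, 0, 0, 0, 0, 0]'

```text
clock: 3.1
tcp_pos: [0.4554, 0.2493, 0.2016]
orientation: [-0.014, 0.986, 0.164, -0.002]
wrist_force: [0.1, 0.6, -0.2]
finger_gap: 0.0001
grip_force: 0.0
```

```bash
python3 - <<'E'
from h import *
s=env.get_state(); print(s["joint_pos"].round(3),s["wrist_force"],s["orientation"])
im,P,c=cam("side"); cv2.imwrite("pics/s1.png",im[...,::-1])
E
```

```text
[ 0.329  0.214 -0.16   1.197  0.029  3.141] [ 0.14266798  0.61417402 -0.18344627] [-0.0143782   0.98631453  0.16422798 -0.00246706]
```

View pics/s1.png

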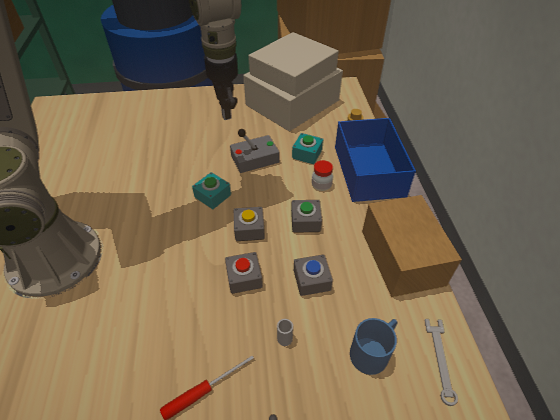

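The picture shows the shut gripper near (228,110), above and behind the isolator, with nothing touched. Joint 6 is at its limit, so I'll turn the hand by about +87° and push with the finger's back instead.

jog_arm --gripper '[0, 0, 0, 0, 0, 0, 0, 0]' --pt "0 0 0" --pt "0 0 0" --pt "0 0 0" --pt "0 0 0" --pt "0 0 0" --pt "0 0 0" --pt "0 0 0" --pt "0 0 0" --twist '[10, 20, 30, 40, 50, 60, 70, 80]'

```text
clock: 4.15
tcp_pos: [0.4553, 0.2492, 0.2014]
orientation: [-0.009, 0.648, 0.762, -0.011]
wrist_force: [-0.1, 0.3, -0.9]
finger_gap: 0.0002
grip_force: 0.0
```

jog_arm --gripper '[0, 0, 0, 0, 0, 0, 0, 0]' --pt "-0.9 1.7 0" --pt "-1.7 3.3 0" --pt "-1.7 3.3 -2" --pt "-1.7 3.3 -5" --pt "-1.7 3.3 -8" --pt "-1.7 3.3 -10.3" --pt "-1.7 3.3 -10.3" --pt "-1.7 3.3 -10.3" --twist '[3, 7, 7, 7, 7, 7, 7, 7]'

```text
clock: 5.15
tcp_pos: [0.4384, 0.283, 0.0992]
orientation: [-0.008, 0.602, 0.798, -0.011]
wrist_force: [-0.2, -0.6, -0.0]
finger_gap: -0.0
grip_force: 0.0
```

jog_arm --gripper '[0, 0, 0, 0, 0, 0, 0, 0]' --pt "1.0 0.3 0" --pt "2.0 0.6 0" --pt "2.9 0.8 0" --pt "3.9 1.1 0" --pt "4.9 1.4 0" --pt "5.9 1.7 0" --pt "6.9 2.0 0" --pt "7.7 2.2 0" --twist '[0, 0, 0, 0, 0, 0, 0, 0]'

```text
clock: 6.15
tcp_pos: [0.5161, 0.3045, 0.0982]
orientation: [-0.009, 0.602, 0.798, -0.012]
wrist_force: [-1.5, 0.5, -0.3]
finger_gap: -0.0002
grip_force: 0.8
```

jog_arm --gripper '[0, 0, 0, 0, 0, 0, 0, 0]' --pt "0.2 0.1 0" --pt "0.5 0.1 0" --pt "0.7 0.2 0" --pt "1.0 0.3 0" --pt "1.2 0.3 0" --pt "1.4 0.4 0" --pt "1.4 0.4 0" --pt "1.4 0.4 0" --twist '[0, 0, 0, 0, 0, 0, 0, 0]'

```text
clock: 7.15
tcp_pos: [0.5295, 0.3082, 0.0985]
orientation: [-0.008, 0.602, 0.798, -0.012]
wrist_force: [-0.3, -0.8, -0.3]
finger_gap: -0.0001
grip_force: 0.4
```

```bash
python3 - <<'E'
from h import *
for n in("top","side"):
    im,P,c=cam(n)
    a=im[150:260,100:210] if n=="top" else im[70:180,190:300]
    cv2.imwrite(f"pics/{n}2.png",cv2.resize(a,None,fx=5,fy=5,interpolation=2)[...,::-1])
E
```

```text
(no output)
```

View pics/side2.png

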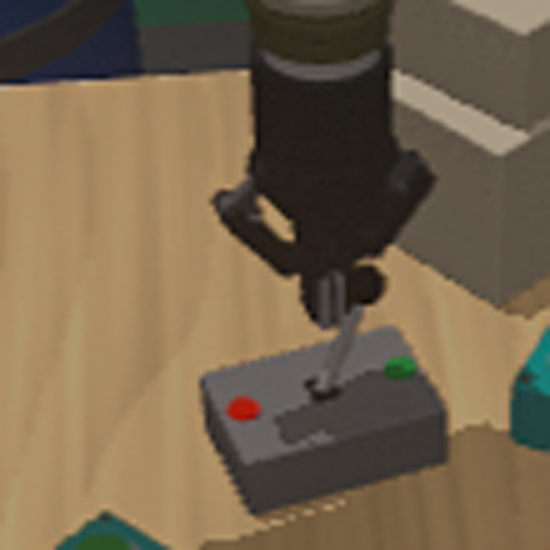

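The crop shows the knob (365,285) over on the green side, resting against the finger. I'll creep on towards the stop.

jog_arm --gripper '[0, 0, 0, 0, 0, 0, 0, 0]' --pt "0.1 0 0" --pt "0.2 0.1 0" --pt "0.3 0.1 0" --pt "0.4 0.1 0" --pt "0.4 0.1 0" --pt "0.4 0.1 0" --pt "0.4 0.1 0" --pt "0.4 0.1 0" --twist '[0, 0, 0, 0, 0, 0, 0, 0]'

```text
clock: 8.25
tcp_pos: [0.5332, 0.3092, 0.0984]
orientation: [-0.008, 0.602, 0.798, -0.012]
wrist_force: [-2.1, 0.5, -1.2]
finger_gap: -0.0001
grip_force: 0.6
```

```bash
python3 - <<'E'
from h import *
for n in("side","top"):
    im,P,c=cam(n); Z=P[...,2]
    q=(P-np.array([.5245,.307,0])); s=q[...,0]*.961+q[...,1]*.276; l=-q[...,0]*.276+q[...,1]*.961
    m=(Z>.055)&(Z<.085)&(abs(l)<.02)&(abs(s)<.06)
    print(n,m.sum()); 
    for lo in(.055,.065,.075):
        k=m&(Z>=lo)&(Z<lo+.01)
        if k.any(): print(lo,k.sum(),s[k].mean().round(4),s[k].std().round(4),Z[k].mean().round(4),((s[k].mean())/(Z[k].mean()-.045)).round(3),"tan")
    k=(Z>.09)&(Z<.13)&(abs(l)<.03)&(abs(s)<.08)
    print(s[k].min(),s[k].max())
print(env.get_state()["wrist_force"])
E
```

```text
side 36
0.055 11 0.009 0.0031 0.0594 0.626 tan
0.065 12 0.0132 0.0034 0.069 0.548 tan
0.075 13 0.0185 0.0033 0.0795 0.536 tan
-0.0015501426945631709 0.04821194896325387
top 13
0.055 11 0.004 0.0024 0.0585 0.299 tan
0.065 2 0.01 0.0036 0.0655 0.488 tan
-0.004637072049569735 0.04088672715656936
[-2.31168841  0.53791844 -1.2221438 ]
```

jog_arm --gripper '[0, 0, 0, 0, 0, 0, 0, 0]' --pt "0.1 0 0" --pt "0.1 0 0" --pt "0.2 0.1 0" --pt "0.2 0.1 0" --pt "0.2 0.1 0" --pt "0.2 0.1 0" --pt "0.2 0.1 0" --pt "0.2 0.1 0" --twist '[0, 0, 0, 0, 0, 0, 0, 0]'

```text
clock: 9.35
tcp_pos: [0.5352, 0.3101, 0.0983]
orientation: [-0.008, 0.602, 0.798, -0.012]
wrist_force: [-2.0, -0.9, -0.8]
finger_gap: -0.0001
grip_force: 0.9
```

jog_arm --gripper '[0, 0, 0, 0, 0, 0, 0, 0]' --pt "0.1 0 0" --pt "0.1 0 0" --pt "0.2 0.1 0" --pt "0.2 0.1 0" --pt "0.2 0.1 0" --pt "0.2 0.1 0" --pt "0.2 0.1 0" --pt "0.2 0.1 0" --twist '[0, 0, 0, 0, 0, 0, 0, 0]'

```text
clock: 10.35
tcp_pos: [0.5356, 0.3102, 0.0982]
orientation: [-0.009, 0.602, 0.798, -0.014]
wrist_force: [-7.4, -3.2, 2.0]
finger_gap: 0.0001
grip_force: 3.9
```

The toggle is against its stop at about 8 N. Now I'll back off, lift and travel to the green button.

jog_arm --gripper '[0, 0, 0, 0, 0, 0, 0, 0]' --pt "-1 -0.3 0" --pt "-3 -0.9 0" --pt "-4 -1.2 1" --pt "-4 -1.2 4" --pt "-4 -1.2 7" --pt "-4 -1.2 9" --pt "-4 -1.2 10" --pt "-4 -1.2 10" --twist '[0, 0, 0, 0, 0, 0, 0, 0]'

```text
clock: 11.35
tcp_pos: [0.4979, 0.2995, 0.1993]
orientation: [-0.008, 0.602, 0.798, -0.011]
wrist_force: [-0.2, -0.1, -0.8]
finger_gap: 0.0004
grip_force: 0.0
```

jog_arm --gripper '[0, 0, 0, 0, 0, 0, 0, 0]' --pt "2 -4 0" --pt "4 -8 0" --pt "6 -12 0" --pt "8 -16 0" --pt "10 -20 0" --pt "12 -23 0" --pt "14.1 -26.1 0" --pt "14.1 -26.1 0" --twist '[0, 0, 0, 0, 0, 0, 0, 0]'

```text
clock: 12.35
tcp_pos: [0.639, 0.0356, 0.1964]
orientation: [-0.009, 0.604, 0.797, -0.012]
wrist_force: [0.3, -0.3, -0.5]
finger_gap: -0.0001
grip_force: 0.0
```

```bash
python3 - <<'E'
from h import *
print(env.get_state()["tcp_pos"])
im,P,c=cam("side"); a=im[90:240,190:340]
cv2.imwrite("pics/s3.png",cv2.resize(a,None,fx=4,fy=4,interpolation=2)[...,::-1])
Z=P[...,2]; q=(P-np.array([.5245,.307,0])); s=q[...,0]*.961+q[...,1]*.276; l=-q[...,0]*.276+q[...,1]*.961
k=(Z>.09)&(Z<.14)&(abs(l)<.03)&(abs(s)<.08); print("knob",k.sum(),s[k].min(),s[k].max())
hsv=cv2.cvtColor(im,cv2.COLOR_RGB2HSV)
g=(hsv[...,0]>45)&(hsv[...,0]<80)&(hsv[...,1]>120)&(Z>.055)&(Z<.075)&(abs(P[...,0]-.638)<.03)&(abs(P[...,1]-.038)<.03)
print("green",g.sum(),P[g].mean(0))
E
```

```text
[0.63899796 0.03563786 0.1964112 ]
knob 67 0.022878098457139402 0.04889556390566115
green 108 [0.64082039 0.03922013 0.0627569 ]
```

View pics/s3.png

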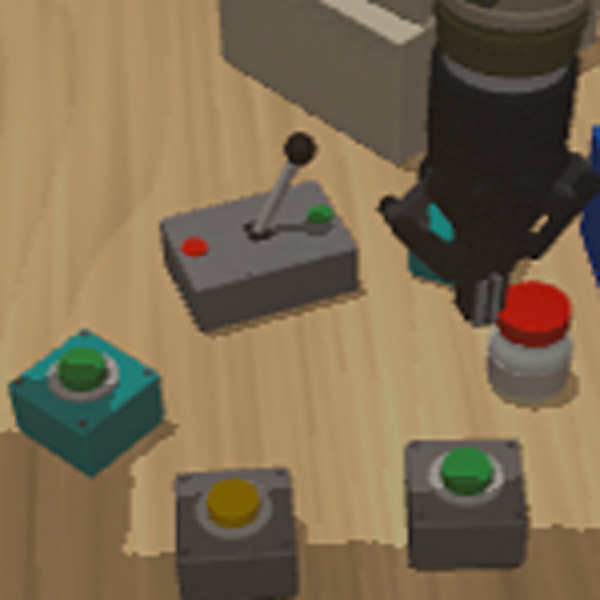

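The crop shows the toggle fully on (knob (298,148) over the green dot) and the gripper above the green station. Descending.

jog_arm --gripper '[0, 0, 0, 0, 0, 0, 0, 0]' --pt "0 0.1 -2" --pt "0 0.2 -5" --pt "0 0.2 -8" --pt "0 0.2 -10" --pt "0 0.2 -11.5" --pt "0 0.2 -12.2" --pt "0 0.2 -12.2" --pt "0 0.2 -12.2" --twist '[0, 0, 0, 0, 0, 0, 0, 0]'

```text
clock: 13.4
tcp_pos: [0.6388, 0.0402, 0.0773]
orientation: [-0.008, 0.602, 0.798, -0.011]
wrist_force: [0.4, 0.6, -0.3]
finger_gap: 0.0001
grip_force: 0.0
```

jog_arm --gripper '[0, 0, 0, 0, 0, 0, 0, 0]' --pt "0 0 -0.3" --pt "0 0 -0.6" --pt "0 0 -0.9" --pt "0 0 -1.1" --pt "0 0 -1.3" --pt "0 0 -1.5" --pt "0 0 -1.5" --pt "0 0 -1.5" --twist '[0, 0, 0, 0, 0, 0, 0, 0]'

```text
clock: 14.4
tcp_pos: [0.6382, 0.0401, 0.0615]
orientation: [-0.008, 0.602, 0.798, -0.012]
wrist_force: [-1.3, 0.5, 2.1]
finger_gap: 0.0001
grip_force: 1.3
```

jog_arm --gripper '[0, 0, 0, 0, 0, 0, 0, 0]' --pt "0 0 -0.1" --pt "0 0 -0.2" --pt "0 0 -0.3" --pt "0 0 -0.4" --pt "0 0 -0.5" --pt "0 0 -0.5" --pt "0 0 -0.5" --pt "0 0 -0.5" --twist '[0, 0, 0, 0, 0, 0, 0, 0]'

```text
clock: 15.4
tcp_pos: [0.6382, 0.0401, 0.0566]
orientation: [-0.008, 0.602, 0.798, -0.012]
wrist_force: [-3.2, 0.5, 4.9]
finger_gap: -0.0001
grip_force: 2.8
```

jog_arm --gripper '[0, 0, 0, 0, 0, 0, 0, 0]' --pt "0 0 -0.1" --pt "0 0 -0.1" --pt "0 0 -0.1" --pt "0 0 -0.1" --pt "0 0 -0.1" --pt "0 0 -0.1" --pt "0 0 -0.1" --pt "0 0 -0.1" --twist '[0, 0, 0, 0, 0, 0, 0, 0]'

```text
clock: 16.4
tcp_pos: [0.6382, 0.0401, 0.0561]
orientation: [-0.008, 0.602, 0.798, -0.012]
wrist_force: [-3.3, 0.6, 8.2]
finger_gap: -0.0002
grip_force: 4.1
```

The button is at its bottom stop at about 8 N. Releasing.

jog_arm --gripper '[0, 0, 0, 0, 0, 0, 0, 0]' --pt "0 0 0.5" --pt "0 0 1" --pt "0 0 2" --pt "0 0 4" --pt "0 0 8" --pt "0 0 12" --pt "0 0 14" --pt "0 0 14" --twist '[0, 0, 0, 0, 0, 0, 0, 0]'

```text
clock: 17.4
tcp_pos: [0.6396, 0.0401, 0.1975]
orientation: [-0.007, 0.602, 0.798, -0.011]
wrist_force: [0.4, -0.6, -0.0]
finger_gap: 0.0002
grip_force: 0.0
```

```bash
python3 - <<'E'
from h import *
im,P,c=cam("side"); Z=P[...,2]
hsv=cv2.cvtColor(im,cv2.COLOR_RGB2HSV)
g=(hsv[...,0]>45)&(hsv[...,0]<80)&(hsv[...,1]>120)&(Z>.05)&(Z<.075)&(abs(P[...,0]-.638)<.03)&(abs(P[...,1]-.038)<.03)
print("green",g.sum(),P[g].mean(0))
q=(P-np.array([.5245,.307,0])); s=q[...,0]*.961+q[...,1]*.276; l=-q[...,0]*.276+q[...,1]*.961
k=(Z>.09)&(Z<.14)&(abs(l)<.03)&(abs(s)<.08); print("knob",s[k].min(),s[k].max())
print(env.hand_in())
E
```

```text
green 112 [0.64050923 0.03876291 0.06298416]
knob 0.023621275023660297 0.047521460934930905
the job is handed in; nothing more can be done
None
```

I pushed the toggle to its on stop, then pressed the green button to its bottom stop at about 8 N, saw it spring back up, and handed the job in at about 17.5 s; no verdict was returned.

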